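# Close up the desk organiser

### The job

Close up the wooden desk organiser: push both of its drawers fully home and press its lid all the way down, with the fingertips only. Do not pick up the organiser or shove or tip it out of its place, and leave the mug, pump bottle, stapler and mouse where they stand.

Things in the scene. Friction and masses are not known exactly. Their poses are not given: they have to be found in the camera images.
- organiser: Wooden desk organiser, 200 mm deep (x; front at -x, roughly towards the robot), 280 wide (y), 106 high with the lid shut; about 3.3 kg, loose on the desk. Two drawers side by side below, a shallow tray with a hinged lid on top. Origin: centre of the underside; z up. The drawers are pushed shut along its +x.
- left_front (a point): Centre of the outer face of the left drawer's front (at +y of the organiser, left as the robot sees it), 33 mm above the desk; moves with the drawer. Upright panel 135 mm wide, 8 thick, 4 to 62 mm above the desk, a finger cut-out 36 wide, 16 deep in the middle of its upper edge. Shut, the point is at (-100, 70, 33) mm in the organiser's frame, the front 8 mm proud of the wall above.
- right_front (a point): The same point on the right drawer, an identical one at -y of the organiser: shut, at (-100, -70, 33) mm in the organiser's frame.
- drawer_left (a joint): How far the left drawer is pulled out, m: 0 shut against its stop, at most 0.12; grows towards the organiser's -x. Slides with about 1.5 N of friction and stays where it is left.
- drawer_right (a joint): The same for the right drawer.
- lid_hinge (a point): Middle of the lid's hinge line, which runs along the organiser's y at the upper edge of its back: (100, 0, 100.5) mm in the organiser's frame.
- lid_edge (a point): Middle of the lid's free (front) edge, on its outer (upper when shut) face; moves with the lid. The lid is a plain wooden panel, 196 mm from hinge line to free edge, 280 mm wide, 6 mm thick; the hinge line lies in its inner face.
- lid (a joint): Opening angle of the lid, rad: 0 flat shut, pi/2 upright, at most 1.8. It starts raised, leaning towards the robot (below pi/2), its outer face looking up and away from the robot. A friction hinge (0.3 N m) holds it where it is left, so it must be pressed down (about 2 N near the free edge) until it lies flat.
- mug: White mug, 80 mm across at the rim, 95 mm high, with a handle. Origin: centre of its underside. To be left alone.
- pump_bottle: White pump bottle, 60 mm across, 178 mm high. Origin: centre of its underside. To be left alone.
- stapler: Black stapler, 130 x 36 mm, 50 mm high, long along its x. Origin: centre of its underside. To be left alone.
- mouse: Black computer mouse, 105 x 60 mm, 34 mm high, long along its x. Origin: centre of its underside. To be left alone.

How it is judged:
At the end, for the whole second after the job is handed in: Both drawers are within 5 mm of their stops, the lid is within 0.04 rad (8 mm at its free edge) of flat, the organiser stands upright within 30 mm of where it stood, at rest, and each bystander is within 30 mm of where it stood (value of joint each of drawer_left, drawer_right below 0.005 m and value of joint lid below 0.04 rad and distance of each of organiser, mug, pump_bottle, stapler, mouse from where it was at the start of the episode below 0.03 m and angle between organiser's own z axis and vertical below 0.05 rad and linear speed of organiser below 0.01 m/s); the robot touches nothing.
It fails at once if the organiser is lifted (15 mm), tipped (0.15 rad) or shoved by more than 50 mm (height (world z) of organiser above 0.015 m or angle between organiser's own z axis and vertical above 0.15 rad or distance of organiser from where it was at the start of the episode above 0.05 m).
It fails at once if the mug is lifted, knocked over or moved by more than 30 mm (distance of mug from where it was at the start of the episode above 0.03 m or height (world z) of mug above 0.015 m or angle between mug's own z axis and vertical above 0.5 rad).
It fails at once if the pump bottle is lifted, knocked over or moved by more than 30 mm (distance of pump_bottle from where it was at the start of the episode above 0.03 m or height (world z) of pump_bottle above 0.015 m or angle between pump_bottle's own z axis and vertical above 0.5 rad).
It fails at once if the stapler is lifted, knocked over or moved by more than 30 mm (distance of stapler from where it was at the start of the episode above 0.03 m or height (world z) of stapler above 0.015 m or angle between stapler's own z axis and vertical above 0.5 rad).
It fails at once if the computer mouse is lifted, knocked over or moved by more than 30 mm (distance of mouse from where it was at the start of the episode above 0.03 m or height (world z) of mouse above 0.015 m or angle between mouse's own z axis and vertical above 0.5 rad).
It also fails if it takes over 58 s, if anything falls off the work surface, if the arm or the gripper's body presses on something with over 40 N, if the wrist force passes 120 N, or if a joint passes its speed limit or range.

### The arm

A 6-joint arm with a two-finger parallel gripper is mounted at the origin on the work surface. World frame = base frame: x ahead of the robot, y to its left, z up, the work surface at z = 0. Lengths are in m, angles in rad, forces in N, time in s.
With the tool pointing down it reaches from about 0.2 to 0.875 m from the base axis. Payload 3.4 kg.
Tool frame: the origin (TCP) lies on the centre line of the jaws, within the pads' length; the fingertips stand arm.finger_overhang ahead of it and the grasp point (between the pads) lies 3 mm ahead of it (arm.finger_overhang is the distance from the TCP to the fingertips, in m); z points along the fingers, y is the line along which they close (so a half turn about z gives the same grasp; the last joint's range is limited). The gripper opens to 94 mm and grips with 3 to 60 N. Pads are 16 mm wide; open, the fingers measure 119 mm over their backs; the gripper's body (75 mm by 177 mm) begins 78 mm behind the grasp point.
Start: joints at [-1.277, 0.276, 1.505, -0, 1.361, -0.121], TCP at [0.232, -0.526, 0.227] pointing down, gripper open.
Joint ranges: [-2.89, 2.89], [-0.75, 2.08], [0.22, 2.7], [-1.18, 4.32], [0.11, 2.71], [-2.7, 2.7]. Speed limits (rad/s): [2.57, 2.57, 3.14, 3.14, 3.14, 3.14].

### API

Orientations are given as [roll, pitch, yaw] about the fixed x, y, z axes, in that order (R = Rz(yaw) Ry(pitch) Rx(roll)).
In Python, from plant import state, eyes, ticket, arm gives the robot as it stands. The module is installed in compiled form; this text tells all that it offers.
- The arm moves only by the tool step_arm, never from a script. Its argument "series" is a list of rows, each an object with "gripper": the finger opening in cm, from 0 to 9.4; "travel": the shift along the tool's x, y, z in cm, a list of three; "twist": the turn about the tool's z in degrees. A call has 1 to 5 rows; each row shifts and turns the commanded pose from where the row before left it, along the tool's axes as they then stand; what a row does not reach is not made up. A row lasts 1/12 s, in which the tool goes at most 41.7 mm and 7.16 degrees, less where a joint would pass 70% of its speed; a pose out of reach is approached as far as the arm can. A call is refused whole if a number of a shift passes 4.17 or a number of a turn 7.16, either way. A call with a gripper value outside its range is refused whole. The fingers move at their own pace and stop on an object; "squeeze" is the grip in N (left out, the last holds). Time passes only in rows, so rows that do not move let the fingers close. It gives the time, the measured TCP pose, the force, the opening and the grip force at its end, in the units of the state.
- state(): the state, without advancing time (a new reading comes with each control period).
- eyes.capture(name): name is "scene" or "top" or "wrist"; returns a dict with "frame" (420x560x3 uint8, blue, green, red), "K" (3x3 intrinsics, pixels), "xyz" and "orientation" of the camera in the world. Camera axes: x right, y up, looking along -z (the intrinsics and any distortion apply to the point x, -y, -z); pixel columns grow to the right and rows downward; lengths in m; the calibration is good to about 2 mm. The wrist camera is an equidistant fisheye: a pixel r from the principal point sees the ray r / f radians off the axis. A picture is of the moment at which its call begins. There is no depth.
- ticket.close_job(): hands the job in; it is judged then, once.
The state is a dict: "t": time; "qpos": joint angles; "dq": joint speeds; "tau": joint torques, N m; "tcp_pos": TCP position; "orientation": TCP orientation; "contact_force": force on the tool from outside, world axes, zero at the start; "ft_torque": the same for the moment, N m; "gripper_width": opening from 0.0 (shut) to 1.0 (fully open); "grasp_force": force on a finger pad.
Only numpy, scipy, OpenCV 4.12 (cv2) and the standard library are available. Lean on these libraries where they do the work, as an engineer would, in place of code of your own. Each camera call takes 0.05 s, during which the arm holds its last target. There are 200 camera calls.

## Working session

There is one attempt and no reset: what is moved stays moved. The work goes in short steps, Python scripts to look and compute and a tool call to move; the robot and the scene stay as the last step left them, time stands still between calls to the robot, and variables do not carry over. Pictures are saved under pics/ and viewed, at most 10 in all, crops included, and the job is handed in when it is done.

Besides the shell and the picture viewer there is one more tool, called after "Call:" by a JSON object that holds its "method" and its "body". step_arm: Moves the arm, as the interface text tells. Its arguments: {"type":"object","properties":{"series":{"type":"array","items":{"type":"object","properties":{"gripper":{"type":"number"},"travel":{"type":"array","items":{"type":"number"}},"twist":{"type":"number"}}}},"squeeze":{"type":"number"}},"required":["series"]}

```bash
mkdir -p pics; cat > h.py <<'E'
import numpy as np, cv2, pickle
from scipy.spatial.transform import Rotation as R
from plant import state, eyes, ticket, arm
def cap(n,f):
    c=eyes.capture(n); cv2.imwrite(f'pics/{f}.png',c['frame']); pickle.dump({k:c[k] for k in c},open(f'pics/{f}.pkl','wb')); return c
def load(f): return pickle.load(open(f'pics/{f}.pkl','rb'))
def ray(c,u,v):
    K=np.array(c['K']); d=np.array([(u-K[0,2])/K[0,0],-(v-K[1,2])/K[1,1],-1.])
    Rm=rot(c); d=Rm@d; return np.array(c['xyz']),d/np.linalg.norm(d)
def rot(c):
    o=np.array(c['orientation'],float)
    return o if o.shape==(3,3) else R.from_euler('xyz',o).as_matrix()
def plane(c,u,v,z):
    o,d=ray(c,u,v); return o+d*(z-o[2])/d[2]
def tri(c1,p1,c2,p2):
    o1,d1=ray(c1,*p1); o2,d2=ray(c2,*p2)
    s=np.linalg.lstsq(np.c_[d1,-d2],o2-o1,rcond=None)[0]
    a,b=o1+d1*s[0],o2+d2*s[1]; return (a+b)/2,np.linalg.norm(a-b)
def proj(c,p):
    K=np.array(c['K']); q=rot(c).T@(np.array(p)-c['xyz']); return K[0,2]+K[0,0]*q[0]/-q[2],K[1,2]-K[1,1]*q[1]/-q[2]
E
python3 - <<'E'
from h import *
a=cap('scene','s0');b=cap('top','t0')
for c in(a,b):print({k:c[k] for k in c if k!='frame'})
print(state(),arm.finger_overhang)
E
```

```text
{'K': array([[401.3586255 ,   0.        , 276.07123033],
       [  0.        , 401.3586255 , 203.49563027],
       [  0.        ,   0.        ,   1.        ]]), 'xyz': array([ 1.12843451, -0.4713285 ,  0.5619125 ]), 'orientation': array([0.99510722, 0.01628514, 0.79269965])}
{'K': array([[523.14492205,   0.        , 281.38484121],
       [  0.        , 523.14492205, 206.71449761],
       [  0.        ,   0.        ,   1.        ]]), 'xyz': array([0.4020455 , 0.04845125, 1.25717844]), 'orientation': array([ 0.14287679, -0.02777181, -1.54210964])}
{'t': 0.1, 'qpos': array([-1.27699509e+00,  2.76521433e-01,  1.50595677e+00, -2.66645758e-05,
        1.36070273e+00, -1.20991001e-01]), 'dq': array([-1.04727264e-05, -7.71227286e-04, -4.23707204e-03,  9.95439202e-04,
       -1.70267765e-04,  7.13972856e-04]), 'tau': array([ 1.50027827e-03, -4.05457020e+01, -2.37778831e+01,  7.03100581e-02,
        2.98179535e-02, -3.76884520e-05]), 'tcp_pos': array([ 0.23158336, -0.52580618,  0.22671693]), 'orientation': array([-3.14001283e+00, -1.65820872e-04,  4.14797687e-01]), 'contact_force': array([-0.23760722, -0.40680036,  0.67485224]), 'ft_torque': array([ 0.02753707,  0.0019566 , -0.01024091]), 'grasp_force': 0.0, 'gripper_width': 1.0013570334015764} 0.022
```

View pics/s0.png

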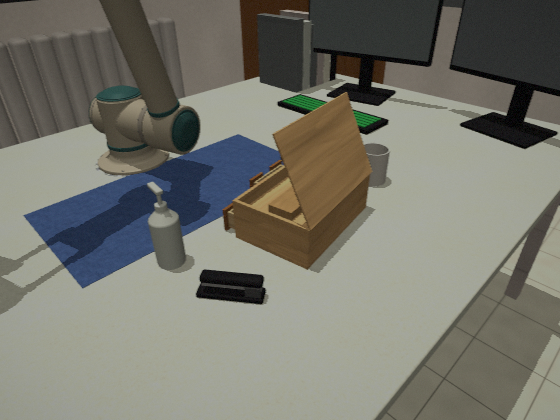

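View pics/t0.png

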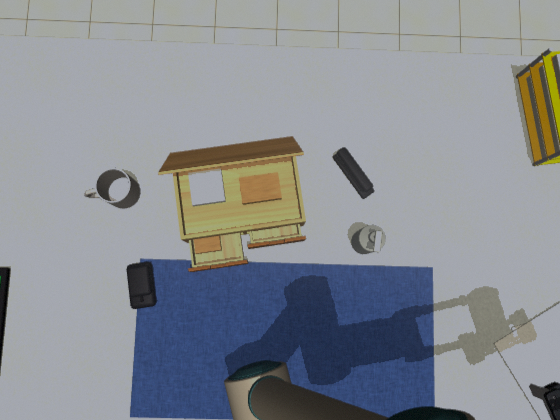

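The scene view shows the organiser with its lid up (free edge about (280,128)-(349,97)). The top view shows both drawers out, with fronts near (190-247,266) and (248-305,241). The mug is at (118,188), the mouse at (141,285), the bottle at (368,239) and the stapler at (353,173). I'll zoom in on both.

```bash
python3 - <<'E'
from h import *
a=load('t0')['frame'][120:290,150:320]; cv2.imwrite('pics/tc.png',cv2.resize(a,None,fx=3.5,fy=3.5,interpolation=cv2.INTER_CUBIC))
a=load('s0')['frame'][85:270,215:395]; cv2.imwrite('pics/sc.png',cv2.resize(a,None,fx=3.2,fy=3.2,interpolation=cv2.INTER_CUBIC))
E
```

```text
(no output)
```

View pics/tc.png

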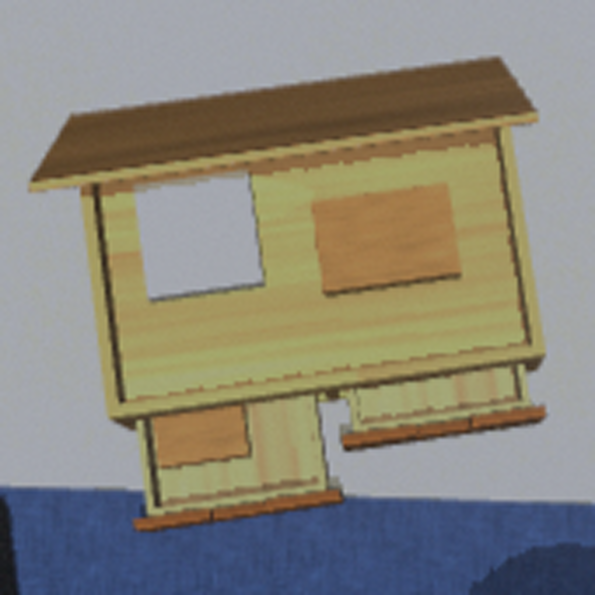

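View pics/sc.png

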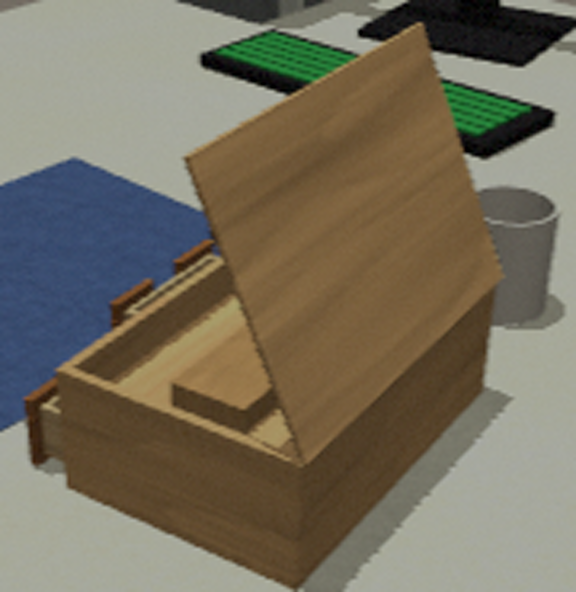

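The crops show the lid, hinge, tray and drawer-front corners. In top-crop pixels: hinge (75,115)/(500,57), free edge (32,182)/(537,113), drawer front corners (135,525)/(341,495) and (343,445)/(545,412). Next I'll triangulate them.

```bash
python3 - <<'E'
from h import *
T=load('t0');S=load('s0')
t=lambda u,v:(150+u/3.5,120+v/3.5); s=lambda u,v:(215+u/3.2,85+v/3.2)
P={}
for n,a,b in [('hingeL',(75,115),(500,278)),('hingeR',(500,57),(300,463)),('freeL',(32,182),(421,23)),('freeR',(538,113),(187,157)),('trayFR',(543,357),(58,372)),('RdrFR',(546,407),(27,402))]:
    p,e=tri(T,t(*a),S,s(*b)); P[n]=p; print(n,p.round(4),round(e,4))
h=(P['hingeL']+P['hingeR'])/2; f=(P['freeL']+P['freeR'])/2
print('widths',np.linalg.norm(P['hingeL']-P['hingeR']),np.linalg.norm(P['freeL']-P['freeR']),np.linalg.norm(h-f),'mid',h,f)
d=P['hingeL']-P['hingeR']; yaw=np.arctan2(-d[0],d[1]); d=P['freeL']-P['freeR']; y2=np.arctan2(-d[0],d[1])
print('yaw',yaw,y2,'angle',np.degrees(np.arctan2(f[2]-h[2],np.hypot(*(h-f)[:2]))))
for n,a in [('LdrL',(135,525)),('LdrR',(341,495)),('RdrL',(343,445)),('RdrR',(545,412))]: 
    print(n,plane(T,*t(*a),.062).round(4))
for n,a in [('trayL',(112,420)),('trayR',(543,360))]: print(n,plane(T,*t(*a),.1005).round(4))
for n,a in [('mouse',(141,285)),('mug',(118,188)),('bottle',(368,239)),('stap',(353,173))]: print(n,plane(T,*a,.03).round(3))
E
```

```text
hingeL [0.6837 0.2724 0.1031] 0.0012
hingeR [ 0.7307 -0.001   0.1037] 0.0022
freeL [0.6031 0.2595 0.2797] 0.0021
freeR [ 0.6508 -0.0142  0.279 ] 0.0009
trayFR [ 0.538  -0.0321  0.0961] 0.0026
RdrFR [ 0.5086 -0.038   0.0609] 0.0007
widths 0.277461941236103 0.2778345528530931 0.1938488031085605 mid [0.70721975 0.13568262 0.10338066] [0.62696031 0.12264776 0.27935189]
yaw 0.17014096202481696 0.1724691160042475 angle 65.1997550108164
LdrL [0.4237 0.2256 0.062 ]
LdrR [0.4469 0.0937 0.062 ]
RdrL [0.4794 0.0936 0.062 ]
RdrR [ 0.505  -0.0376  0.062 ]
trayL [0.4882 0.2379 0.1005]
trayR [ 0.5348 -0.0328  0.1005]
mouse [0.387 0.338 0.03 ]
mug [0.612 0.407 0.03 ]
bottle [ 0.509 -0.187  0.03 ]
stap [ 0.667 -0.15   0.03 ]
```

Call:
{"method": "step_arm", "body": {"series": [{"gripper":0,"travel":[0,0,0],"twist":7},{"gripper":0,"travel":[0,0,0],"twist":7},{"gripper":0,"travel":[2,-3.3,0],"twist":0},{"gripper":0,"travel":[2,-3.3,0],"twist":0},{"gripper":0,"travel":[2,-3.3,0],"twist":0}], "squeeze": 20}}

```text
t: 0.52
tcp_pos: [0.274, -0.4173, 0.2266]
orientation: [-3.14, 0.0, 0.169]
contact_force: [0.7, -0.5, -0.7]
gripper_width: 0.684
grasp_force: 0.0
```

Call:
{"method": "step_arm", "body": {"series": [{"gripper":0,"travel":[2,-3.3,0],"twist":0},{"gripper":0,"travel":[2,-3.3,0],"twist":0},{"gripper":0,"travel":[2,-3.3,0],"twist":0},{"gripper":0,"travel":[2,-3.3,0],"twist":0},{"gripper":0,"travel":[2,-3.3,0],"twist":0}]}}

```text
t: 0.93
tcp_pos: [0.3446, -0.237, 0.2272]
orientation: [-3.141, 0.0, 0.17]
contact_force: [0.4, -0.3, 0.4]
gripper_width: 0.326
grasp_force: 0.0
```

Call:
{"method": "step_arm", "body": {"series": [{"gripper":0,"travel":[2,-3.3,0],"twist":0},{"gripper":0,"travel":[2,-3.3,0],"twist":0},{"gripper":0,"travel":[2,-3.3,0],"twist":0},{"gripper":0,"travel":[2,-3.3,0],"twist":0},{"gripper":0,"travel":[0,0,0],"twist":0}]}}

```text
t: 1.35
tcp_pos: [0.4022, -0.089, 0.2273]
orientation: [-3.138, -0.002, 0.178]
contact_force: [-0.4, -0.6, 0.8]
gripper_width: 0.011
grasp_force: 0.0
```

Call:
{"method": "step_arm", "body": {"series": [{"gripper":0,"travel":[2,-3.3,0],"twist":0},{"gripper":0,"travel":[2,-3.3,0],"twist":0},{"gripper":0,"travel":[1.8,-3.3,0],"twist":0},{"gripper":0,"travel":[0,0,3],"twist":0},{"gripper":0,"travel":[0,0,3],"twist":0}]}}

```text
t: 1.77
tcp_pos: [0.4434, 0.0134, 0.1679]
orientation: [3.14, -0.005, 0.175]
contact_force: [0.6, -0.9, 0.1]
gripper_width: 0.007
grasp_force: 0.0
```

Call:
{"method": "step_arm", "body": {"series": [{"gripper":0,"travel":[0,0,3],"twist":0},{"gripper":0,"travel":[0,0,3],"twist":0},{"gripper":0,"travel":[0,0,3],"twist":0},{"gripper":0,"travel":[0,0,2.7],"twist":0},{"gripper":0,"travel":[0,0,0],"twist":0}]}}

```text
t: 2.18
tcp_pos: [0.4371, 0.012, 0.0463]
orientation: [-3.139, 0.01, 0.17]
contact_force: [-0.7, 0.2, 0.3]
gripper_width: 0.004
grasp_force: 0.0
```

Call:
{"method": "step_arm", "body": {"series": [{"gripper":0,"travel":[2,0,0],"twist":0},{"gripper":0,"travel":[2,0,0],"twist":0},{"gripper":0,"travel":[1,0,0],"twist":0},{"gripper":0,"travel":[0.6,0,0],"twist":0},{"gripper":0,"travel":[0.6,0,0],"twist":0}]}}

```text
t: 2.6
tcp_pos: [0.5024, 0.0222, 0.051]
orientation: [3.141, 0.001, 0.171]
contact_force: [-2.1, -1.5, 1.2]
gripper_width: 0.003
grasp_force: 1.0
```

Call:
{"method": "step_arm", "body": {"series": [{"gripper":0,"travel":[0.5,0,0],"twist":0},{"gripper":0,"travel":[0.3,0,0],"twist":0},{"gripper":0,"travel":[0.2,0,0],"twist":0},{"gripper":0,"travel":[0,0,0],"twist":0}]}}

```text
t: 2.93
tcp_pos: [0.5113, 0.0242, 0.0505]
orientation: [-3.142, 0.002, 0.171]
contact_force: [-2.8, -1.6, 2.2]
gripper_width: 0.007
grasp_force: 1.6
```

Call:
{"method": "step_arm", "body": {"series": [{"gripper":0,"travel":[0.2,0,0],"twist":0},{"gripper":0,"travel":[0.1,0,0],"twist":0}]}}

```text
t: 3.1
tcp_pos: [0.5114, 0.0244, 0.0502]
orientation: [-3.141, 0.008, 0.171]
contact_force: [-9.9, -3.0, 8.2]
gripper_width: 0.005
grasp_force: 4.9
```

Call:
{"method": "step_arm", "body": {"series": [{"gripper":0,"travel":[0.1,0,0],"twist":0},{"gripper":0,"travel":[0.1,0,0],"twist":0}]}}

```text
t: 3.27
tcp_pos: [0.5115, 0.0245, 0.0501]
orientation: [-3.141, 0.011, 0.172]
contact_force: [-12.2, -4.2, 11.0]
gripper_width: 0.003
grasp_force: 6.5
```

Call:
{"method": "step_arm", "body": {"series": [{"gripper":0,"travel":[-1,0,0],"twist":0},{"gripper":0,"travel":[-3,0,0],"twist":0},{"gripper":0,"travel":[-3,0,0],"twist":0},{"gripper":0,"travel":[-3,0,0],"twist":0},{"gripper":0,"travel":[0,0,0],"twist":0}]}}

```text
t: 3.68
tcp_pos: [0.4117, 0.0088, 0.0497]
orientation: [-3.139, 0.006, 0.17]
contact_force: [-0.5, 0.5, -0.2]
gripper_width: 0.006
grasp_force: 0.0
```

Call:
{"method": "step_arm", "body": {"series": [{"gripper":0,"travel":[0,-3,0],"twist":0},{"gripper":0,"travel":[0,-4,0],"twist":0},{"gripper":0,"travel":[0,-4,0],"twist":0},{"gripper":0,"travel":[0,-3.5,0],"twist":0},{"gripper":0,"travel":[0,0,0],"twist":0}]}}

```text
t: 4.1
tcp_pos: [0.3945, 0.1564, 0.0509]
orientation: [-3.139, -0.004, 0.175]
contact_force: [-0.0, 0.2, -0.3]
gripper_width: 0.001
grasp_force: 0.0
```

Call:
{"method": "step_arm", "body": {"series": [{"gripper":0,"travel":[2,0,0],"twist":0},{"gripper":0,"travel":[1,0,0],"twist":0},{"gripper":0,"travel":[1,0,0],"twist":0},{"gripper":0,"travel":[1,0,0],"twist":0},{"gripper":0,"travel":[1,0,0],"twist":0}]}}

```text
t: 4.52
tcp_pos: [0.4536, 0.1609, 0.0502]
orientation: [-3.141, 0.001, 0.169]
contact_force: [-3.0, 0.7, 0.5]
gripper_width: 0.006
grasp_force: 1.1
```

Call:
{"method": "step_arm", "body": {"series": [{"gripper":0,"travel":[0.8,0,0],"twist":0},{"gripper":0,"travel":[0.8,0,0],"twist":0},{"gripper":0,"travel":[0.8,0,0],"twist":0},{"gripper":0,"travel":[0.5,0,0],"twist":0},{"gripper":0,"travel":[0,0,0],"twist":0}]}}

```text
t: 4.93
tcp_pos: [0.484, 0.1661, 0.0505]
orientation: [3.141, -0.002, 0.17]
contact_force: [-0.0, -0.6, 0.4]
gripper_width: 0.003
grasp_force: 0.0
```

Call:
{"method": "step_arm", "body": {"series": [{"gripper":0,"travel":[0.3,0,0],"twist":0},{"gripper":0,"travel":[0.1,0,0],"twist":0},{"gripper":0,"travel":[0,0,0],"twist":0}]}}

```text
t: 5.18
tcp_pos: [0.486, 0.1667, 0.0505]
orientation: [3.141, -0.0, 0.171]
contact_force: [-0.8, -0.3, -0.3]
gripper_width: 0.003
grasp_force: 0.3
```

Call:
{"method": "step_arm", "body": {"series": [{"gripper":0,"travel":[0.2,0,0],"twist":0},{"gripper":0,"travel":[0.1,0,0],"twist":0}]}}

```text
t: 5.35
tcp_pos: [0.4861, 0.1668, 0.0503]
orientation: [3.141, 0.006, 0.171]
contact_force: [-6.3, -2.5, 5.2]
gripper_width: 0.003
grasp_force: 3.5
```

Call:
{"method": "step_arm", "body": {"series": [{"gripper":0,"travel":[0.1,0,0],"twist":0},{"gripper":0,"travel":[0.1,0,0],"twist":0}]}}

```text
t: 5.52
tcp_pos: [0.4862, 0.1668, 0.0502]
orientation: [3.141, 0.009, 0.171]
contact_force: [-9.1, -2.9, 8.6]
gripper_width: 0.006
grasp_force: 5.0
```

Call:
{"method": "step_arm", "body": {"series": [{"gripper":0,"travel":[-2,0,0],"twist":0},{"gripper":0,"travel":[-3,0,0],"twist":0},{"gripper":0,"travel":[0,1,-3],"twist":0},{"gripper":0,"travel":[0,1,-4],"twist":0},{"gripper":0,"travel":[0,1,-4],"twist":0}]}}

```text
t: 5.93
tcp_pos: [0.4454, 0.1294, 0.1611]
orientation: [-3.141, 0.001, 0.171]
contact_force: [1.2, 0.4, 0.2]
gripper_width: 0.006
grasp_force: 0.0
```

Call:
{"method": "step_arm", "body": {"series": [{"gripper":0,"travel":[0,1,-4],"twist":0},{"gripper":0,"travel":[0,1,-4],"twist":0},{"gripper":0,"travel":[0,1,-4],"twist":0},{"gripper":0,"travel":[0,1,-4],"twist":0},{"gripper":0,"travel":[0,0,-4],"twist":0}]}}

```text
t: 6.35
tcp_pos: [0.4537, 0.0889, 0.3631]
orientation: [3.14, -0.003, 0.169]
contact_force: [1.2, 0.1, -1.3]
gripper_width: 0.007
grasp_force: 0.0
```

```bash
python3 - <<'E'
from h import *
a=cap('top','t1')
s=state();print(s['tcp_pos'],s['orientation'])
b=cap('scene','s1')
x=cv2.resize(b['frame'][60:270,190:430],(640,560)); cv2.imwrite('pics/s1c.png',x)
E
```

```text
[0.45731161 0.08980198 0.37104825] [ 3.13913214 -0.0181735   0.16919898]
```

View pics/s1c.png

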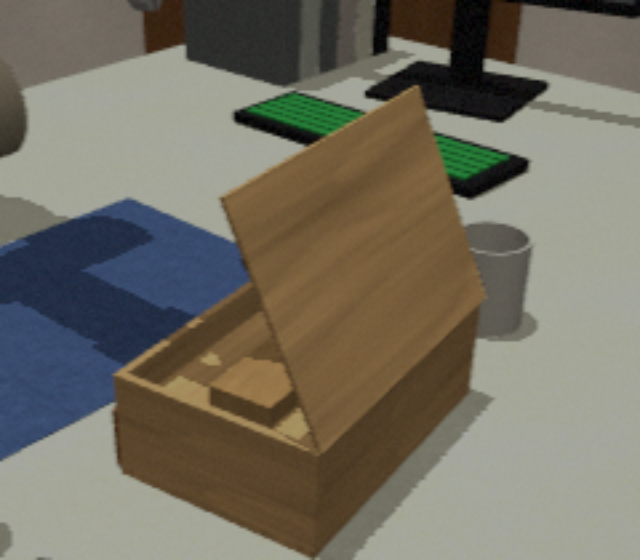

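The crop shows both drawers home, and the hinge corner hasn't moved (full frame (308,229)). Next I'll go over the lid.

Call:
{"method": "step_arm", "body": {"series": [{"gripper":0,"travel":[3.8,0,0],"twist":0},{"gripper":0,"travel":[3.8,0,0],"twist":0},{"gripper":0,"travel":[3.8,0,0],"twist":0},{"gripper":0,"travel":[3.8,0,0],"twist":0},{"gripper":0,"travel":[3.8,0,0],"twist":0}]}}

```text
t: 6.87
tcp_pos: [0.6423, 0.1231, 0.3595]
orientation: [-3.141, -0.0, 0.171]
contact_force: [0.7, -0.6, -0.3]
gripper_width: 0.005
grasp_force: 0.0
```

Call:
{"method": "step_arm", "body": {"series": [{"gripper":0,"travel":[3.8,0,0],"twist":0},{"gripper":0,"travel":[0,0,0],"twist":0},{"gripper":0,"travel":[0,0,0],"twist":0}]}}

```text
t: 7.12
tcp_pos: [0.6798, 0.1293, 0.3564]
orientation: [-3.141, 0.005, 0.171]
contact_force: [-0.4, -0.0, -0.3]
gripper_width: 0.002
grasp_force: 0.0
```

Call:
{"method": "step_arm", "body": {"series": [{"gripper":0,"travel":[0,0,3.8],"twist":0},{"gripper":0,"travel":[0,0,3.5],"twist":0},{"gripper":0,"travel":[0,0,0],"twist":0}]}}

```text
t: 7.37
tcp_pos: [0.672, 0.1286, 0.2795]
orientation: [-3.14, 0.016, 0.171]
contact_force: [-0.9, -0.4, -2.1]
gripper_width: 0.006
grasp_force: 0.0
```

Call:
{"method": "step_arm", "body": {"series": [{"gripper":0,"travel":[-1,0,0],"twist":0},{"gripper":0,"travel":[-1,0,0],"twist":0},{"gripper":0,"travel":[-1,0,0],"twist":0},{"gripper":0,"travel":[-0.5,0,0],"twist":0},{"gripper":0,"travel":[0,0,0],"twist":0}]}}

```text
t: 7.78
tcp_pos: [0.6428, 0.123, 0.2903]
orientation: [3.141, -0.004, 0.171]
contact_force: [-1.0, -0.4, 0.1]
gripper_width: 0.004
grasp_force: 0.0
```

Call:
{"method": "step_arm", "body": {"series": [{"gripper":0,"travel":[-1.0,0,0.8],"twist":0},{"gripper":0,"travel":[-1.0,0,0.9],"twist":0},{"gripper":0,"travel":[-1.1,0,1.1],"twist":0},{"gripper":0,"travel":[-1.1,0,1.2],"twist":0},{"gripper":0,"travel":[0,0,0],"twist":0}]}}

```text
t: 8.2
tcp_pos: [0.5999, 0.1157, 0.2469]
orientation: [-3.141, 0.003, 0.17]
contact_force: [0.1, -0.6, -0.6]
gripper_width: 0.002
grasp_force: 0.0
```

Call:
{"method": "step_arm", "body": {"series": [{"gripper":0,"travel":[-0.8,0,1.3],"twist":0},{"gripper":0,"travel":[-0.8,0,1.3],"twist":0},{"gripper":0,"travel":[-0.5,0,1.3],"twist":0},{"gripper":0,"travel":[-0.5,0,1.4],"twist":0},{"gripper":0,"travel":[0,0,0],"twist":0}]}}

```text
t: 8.62
tcp_pos: [0.5754, 0.1114, 0.1933]
orientation: [-3.141, 0.003, 0.17]
contact_force: [0.6, -0.9, 0.1]
gripper_width: 0.005
grasp_force: 0.0
```

```bash
python3 - <<'E'
from h import *
b=cap('scene','s2')
x=cv2.resize(b['frame'][60:270,190:430],(640,560)); cv2.imwrite('pics/s2c.png',x)
E
```

```text
(no output)
```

View pics/s2c.png

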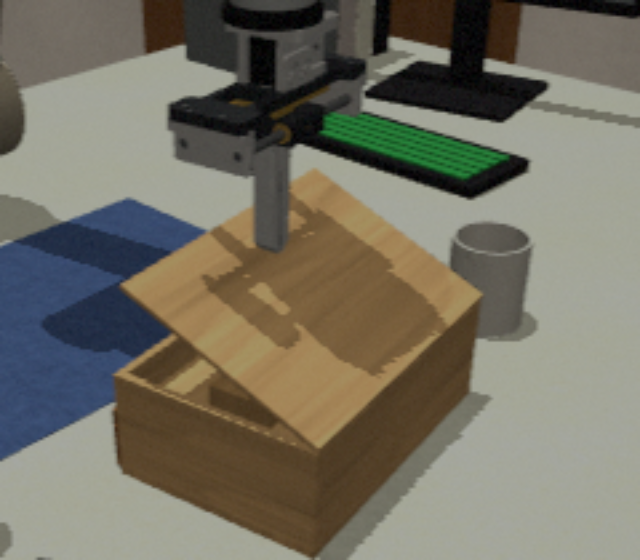

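The lid is following, with the fingertip on its outer face at crop (270,245). I'll keep pressing down.

Call:
{"method": "step_arm", "body": {"series": [{"gripper":0,"travel":[-0.5,0,1.3],"twist":0},{"gripper":0,"travel":[-0.5,0,1.3],"twist":0},{"gripper":0,"travel":[-0.3,0,1.3],"twist":0},{"gripper":0,"travel":[-0.3,0,1.0],"twist":0},{"gripper":0,"travel":[0,0,0],"twist":0}]}}

```text
t: 9.08
tcp_pos: [0.5609, 0.1088, 0.1451]
orientation: [-3.142, 0.001, 0.17]
contact_force: [-0.0, 0.0, -0.1]
gripper_width: 0.001
grasp_force: 0.0
```

Call:
{"method": "step_arm", "body": {"series": [{"gripper":0,"travel":[0,0,0.5],"twist":0},{"gripper":0,"travel":[0,0,0.4],"twist":0},{"gripper":0,"travel":[0,0,0.2],"twist":0},{"gripper":0,"travel":[0,0,0.2],"twist":0}]}}

```text
t: 9.42
tcp_pos: [0.5618, 0.1088, 0.1329]
orientation: [3.141, -0.002, 0.17]
contact_force: [0.2, -0.7, 1.0]
gripper_width: 0.002
grasp_force: 0.4
```

Tip is at 0.111 and the flat height is 0.1065. I'll press until the force rises.

Call:
{"method": "step_arm", "body": {"series": [{"gripper":0,"travel":[0,0,0.2],"twist":0},{"gripper":0,"travel":[0,0,0.2],"twist":0},{"gripper":0,"travel":[0,0,0],"twist":0}]}}

```text
t: 9.67
tcp_pos: [0.5613, 0.1088, 0.1288]
orientation: [3.141, -0.001, 0.17]
contact_force: [0.3, -0.5, 2.9]
gripper_width: 0.006
grasp_force: 1.0
```

Call:
{"method": "step_arm", "body": {"series": [{"gripper":0,"travel":[0,0,0.2],"twist":0},{"gripper":0,"travel":[0,0,0],"twist":0}]}}

```text
t: 9.83
tcp_pos: [0.5613, 0.1088, 0.1286]
orientation: [3.141, -0.002, 0.171]
contact_force: [-1.7, -0.8, 12.3]
gripper_width: 0.003
grasp_force: 5.9
```

The lid is on its stop: tip at 0.1066 and the force rose to 12 N. I'll retreat upwards and check.

Call:
{"method": "step_arm", "body": {"series": [{"gripper":0,"travel":[0,0,-1],"twist":0},{"gripper":0,"travel":[0,0,-3],"twist":0},{"gripper":0,"travel":[0,0,-4],"twist":0},{"gripper":0,"travel":[0,0,-4],"twist":0},{"gripper":0,"travel":[0,0,-3],"twist":0}]}}

```text
t: 10.25
tcp_pos: [0.5611, 0.1089, 0.2797]
orientation: [3.141, -0.003, 0.17]
contact_force: [0.4, 0.2, 1.1]
gripper_width: 0.007
grasp_force: 0.0
```

Call:
{"method": "step_arm", "body": {"series": [{"gripper":0,"travel":[-4,0,0],"twist":0},{"gripper":0,"travel":[-4,0,0],"twist":0},{"gripper":0,"travel":[-4,0,0],"twist":0},{"gripper":0,"travel":[-4,0,0],"twist":0},{"gripper":0,"travel":[0,0,0],"twist":0}]}}

```text
t: 10.67
tcp_pos: [0.3948, 0.0811, 0.2762]
orientation: [-3.141, 0.006, 0.171]
contact_force: [-0.7, -0.4, 0.2]
gripper_width: 0.005
grasp_force: 0.0
```

```bash
python3 - <<'E'
from h import *
b=cap('scene','s3');a=cap('top','t3')
cv2.imwrite('pics/f.png',np.hstack([cv2.resize(b['frame'][80:310,140:400],(400,354)),cv2.resize(a['frame'][110:340,80:400],(400,354))]))
E
```

```text
(no output)
```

View pics/f.png

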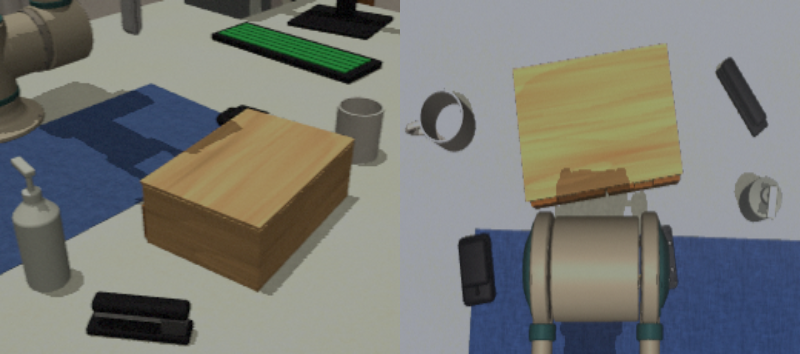

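The lid lies flat, only the thin 8 mm strip of the drawer fronts shows (right half (530-680, 178-205)), and the bystanders haven't moved.

```bash
python3 -c "
from h import *
print(ticket.close_job())"
```

```text
the job is handed in; nothing more can be done
None
```

I pushed both drawers against their stops and pressed the lid flat. In the last pictures the organiser and bystanders look unmoved. I handed the job in at about 11 s of the 58 s; no verdict was returned.

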